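Move the charged cells from the charger to the capacity tester, bay for bay

TASK

The four cells in the white charger are charged: move them to the grey capacity tester, each to the bay with the same number, bay 1 being the one next to the display on either instrument (the displays are at opposite ends, so the row comes out reversed), plus end at the red contact. Carry each cell straight from its charger bay to its tester bay, never laying one on the bench or in another cell's bay, and set it down in its cradle without dropping it.

Things in the scene. Friction and masses are not known exactly. Their poses are not given: they have to be found in the camera images.
- cell_red: 18650 lithium cell: cylinder of diameter 18 mm and length 65 mm, 47 g or so, red wrap with a 7 mm white band and a small steel button at its plus end. Origin on the axis at the tip of the plus end; x points along the axis out of the plus end, so the cell's middle is 32.5 mm back along -x. It may have rolled about x. Starts in a charger bay.
- cell_yellow: 18650 lithium cell: cylinder of diameter 18 mm and length 65 mm, 47 g or so, yellow wrap with a 7 mm white band and a small steel button at its plus end. Origin on the axis at the tip of the plus end; x points along the axis out of the plus end, so the cell's middle is 32.5 mm back along -x. It may have rolled about x. Starts in a charger bay.
- cell_green: 18650 lithium cell: cylinder of diameter 18 mm and length 65 mm, 47 g or so, green wrap with a 7 mm white band and a small steel button at its plus end. Origin on the axis at the tip of the plus end; x points along the axis out of the plus end, so the cell's middle is 32.5 mm back along -x. It may have rolled about x. Starts in a charger bay.
- cell_blue: 18650 lithium cell: cylinder of diameter 18 mm and length 65 mm, 47 g or so, blue wrap with a 7 mm white band and a small steel button at its plus end. Origin on the axis at the tip of the plus end; x points along the axis out of the plus end, so the cell's middle is 32.5 mm back along -x. It may have rolled about x. Starts in a charger bay.
- charger: White fixed charger 112 (x) x 220 (y) x 12 mm, display 17 mm high at its +y end. Origin: centre of underside. Bay centres from the display end: x 0, y +50, +4, -42, -88 mm. Cells lie along x, plus to +x (red block; black at -x), axis at z = 36 mm, on V ribs at x = +-24 mm, 6 mm thick, guiding it from 10 mm aside. Blocks: faces at x = +-38.5, tops z = 42. Cells start here in any order.
- tester: Grey fixed tester, empty at first, 112 (x) x 220 (y) x 12 mm, display 17 mm high at its -y end. Origin: centre of underside. Bay centres from the display end: x 0, y -50, -4, +42, +88 mm. Otherwise as the charger: red plus blocks at +x, cell axis z = 36 mm, 77 mm between blocks (6 mm play at either end of a cell), deck z = 12 mm, 42 mm between ribs, 28 mm between cells for the fingers.

How it is judged (in metres and radians):
At the end, for the whole second after the job is handed in: Every cell lies in a tester bay of its own: axis within 10 mm sideways and 6 mm in height of the bay's seat, lengthwise within 10 mm, parallel to the bay within 0.2 rad, plus end at the red block, each in the bay numbered (from the display) as the charger bay it came from; all at rest and released (((y of cell_red in the frame of tester between -0.06 and -0.04 m and x of cell_red in the frame of tester between 0.0225 and 0.0425 m and z of cell_red in the frame of tester between 0.03 and 0.042 m) or (y of cell_red in the frame of tester between -0.014 and 0.006 m and x of cell_red in the frame of tester between 0.0225 and 0.0425 m and z of cell_red in the frame of tester between 0.03 and 0.042 m) or (y of cell_red in the frame of tester between 0.032 and 0.052 m and x of cell_red in the frame of tester between 0.0225 and 0.0425 m and z of cell_red in the frame of tester between 0.03 and 0.042 m) or (y of cell_red in the frame of tester between 0.078 and 0.098 m and x of cell_red in the frame of tester between 0.0225 and 0.0425 m and z of cell_red in the frame of tester between 0.03 and 0.042 m)) and angle between the x axis of each of cell_red, cell_yellow, cell_green, cell_blue and the x axis of tester, either way round below 0.2 rad and linear speed of each of cell_red, cell_yellow, cell_green, cell_blue below 0.02 m/s and contact force between the fingers and cell_red below 0.1 N and ((y of cell_yellow in the frame of tester between -0.06 and -0.04 m and x of cell_yellow in the frame of tester between 0.0225 and 0.0425 m and z of cell_yellow in the frame of tester between 0.03 and 0.042 m) or (y of cell_yellow in the frame of tester between -0.014 and 0.006 m and x of cell_yellow in the frame of tester between 0.0225 and 0.0425 m and z of cell_yellow in the frame of tester between 0.03 and 0.042 m) or (y of cell_yellow in the frame of tester between 0.032 and 0.052 m and x of cell_yellow in the frame of tester between 0.0225 and 0.0425 m and z of cell_yellow in the frame of tester between 0.03 and 0.042 m) or (y of cell_yellow in the frame of tester between 0.078 and 0.098 m and x of cell_yellow in the frame of tester between 0.0225 and 0.0425 m and z of cell_yellow in the frame of tester between 0.03 and 0.042 m)) and contact force between the fingers and cell_yellow below 0.1 N and ((y of cell_green in the frame of tester between -0.06 and -0.04 m and x of cell_green in the frame of tester between 0.0225 and 0.0425 m and z of cell_green in the frame of tester between 0.03 and 0.042 m) or (y of cell_green in the frame of tester between -0.014 and 0.006 m and x of cell_green in the frame of tester between 0.0225 and 0.0425 m and z of cell_green in the frame of tester between 0.03 and 0.042 m) or (y of cell_green in the frame of tester between 0.032 and 0.052 m and x of cell_green in the frame of tester between 0.0225 and 0.0425 m and z of cell_green in the frame of tester between 0.03 and 0.042 m) or (y of cell_green in the frame of tester between 0.078 and 0.098 m and x of cell_green in the frame of tester between 0.0225 and 0.0425 m and z of cell_green in the frame of tester between 0.03 and 0.042 m)) and contact force between the fingers and cell_green below 0.1 N and ((y of cell_blue in the frame of tester between -0.06 and -0.04 m and x of cell_blue in the frame of tester between 0.0225 and 0.0425 m and z of cell_blue in the frame of tester between 0.03 and 0.042 m) or (y of cell_blue in the frame of tester between -0.014 and 0.006 m and x of cell_blue in the frame of tester between 0.0225 and 0.0425 m and z of cell_blue in the frame of tester between 0.03 and 0.042 m) or (y of cell_blue in the frame of tester between 0.032 and 0.052 m and x of cell_blue in the frame of tester between 0.0225 and 0.0425 m and z of cell_blue in the frame of tester between 0.03 and 0.042 m) or (y of cell_blue in the frame of tester between 0.078 and 0.098 m and x of cell_blue in the frame of tester between 0.0225 and 0.0425 m and z of cell_blue in the frame of tester between 0.03 and 0.042 m)) and contact force between the fingers and cell_blue below 0.1 N); the robot touches nothing.
It fails at once if a cell is put into a tester bay whose number is that of a charger bay where another cell still lies (so each cell must go to the bay of its own number) ((y of cell_red in the frame of tester between -0.062 and -0.038 m and x of cell_red in the frame of tester between -0.06 and 0.06 m and z of cell_red in the frame of tester below 0.042 m and ((y of cell_yellow in the frame of charger between 0.038 and 0.062 m and z of cell_yellow in the frame of charger below 0.042 m) or (y of cell_green in the frame of charger between 0.038 and 0.062 m and z of cell_green in the frame of charger below 0.042 m) or (y of cell_blue in the frame of charger between 0.038 and 0.062 m and z of cell_blue in the frame of charger below 0.042 m))) or (y of cell_red in the frame of tester between -0.016 and 0.008 m and x of cell_red in the frame of tester between -0.06 and 0.06 m and z of cell_red in the frame of tester below 0.042 m and ((y of cell_yellow in the frame of charger between -0.008 and 0.016 m and z of cell_yellow in the frame of charger below 0.042 m) or (y of cell_green in the frame of charger between -0.008 and 0.016 m and z of cell_green in the frame of charger below 0.042 m) or (y of cell_blue in the frame of charger between -0.008 and 0.016 m and z of cell_blue in the frame of charger below 0.042 m))) or (y of cell_red in the frame of tester between 0.03 and 0.054 m and x of cell_red in the frame of tester between -0.06 and 0.06 m and z of cell_red in the frame of tester below 0.042 m and ((y of cell_yellow in the frame of charger between -0.054 and -0.03 m and z of cell_yellow in the frame of charger below 0.042 m) or (y of cell_green in the frame of charger between -0.054 and -0.03 m and z of cell_green in the frame of charger below 0.042 m) or (y of cell_blue in the frame of charger between -0.054 and -0.03 m and z of cell_blue in the frame of charger below 0.042 m))) or (y of cell_red in the frame of tester between 0.076 and 0.1 m and x of cell_red in the frame of tester between -0.06 and 0.06 m and z of cell_red in the frame of tester below 0.042 m and ((y of cell_yellow in the frame of charger between -0.1 and -0.076 m and z of cell_yellow in the frame of charger below 0.042 m) or (y of cell_green in the frame of charger between -0.1 and -0.076 m and z of cell_green in the frame of charger below 0.042 m) or (y of cell_blue in the frame of charger between -0.1 and -0.076 m and z of cell_blue in the frame of charger below 0.042 m))) or (y of cell_yellow in the frame of tester between -0.062 and -0.038 m and x of cell_yellow in the frame of tester between -0.06 and 0.06 m and z of cell_yellow in the frame of tester below 0.042 m and ((y of cell_red in the frame of charger between 0.038 and 0.062 m and z of cell_red in the frame of charger below 0.042 m) or (y of cell_green in the frame of charger between 0.038 and 0.062 m and z of cell_green in the frame of charger below 0.042 m) or (y of cell_blue in the frame of charger between 0.038 and 0.062 m and z of cell_blue in the frame of charger below 0.042 m))) or (y of cell_yellow in the frame of tester between -0.016 and 0.008 m and x of cell_yellow in the frame of tester between -0.06 and 0.06 m and z of cell_yellow in the frame of tester below 0.042 m and ((y of cell_red in the frame of charger between -0.008 and 0.016 m and z of cell_red in the frame of charger below 0.042 m) or (y of cell_green in the frame of charger between -0.008 and 0.016 m and z of cell_green in the frame of charger below 0.042 m) or (y of cell_blue in the frame of charger between -0.008 and 0.016 m and z of cell_blue in the frame of charger below 0.042 m))) or (y of cell_yellow in the frame of tester between 0.03 and 0.054 m and x of cell_yellow in the frame of tester between -0.06 and 0.06 m and z of cell_yellow in the frame of tester below 0.042 m and ((y of cell_red in the frame of charger between -0.054 and -0.03 m and z of cell_red in the frame of charger below 0.042 m) or (y of cell_green in the frame of charger between -0.054 and -0.03 m and z of cell_green in the frame of charger below 0.042 m) or (y of cell_blue in the frame of charger between -0.054 and -0.03 m and z of cell_blue in the frame of charger below 0.042 m))) or (y of cell_yellow in the frame of tester between 0.076 and 0.1 m and x of cell_yellow in the frame of tester between -0.06 and 0.06 m and z of cell_yellow in the frame of tester below 0.042 m and ((y of cell_red in the frame of charger between -0.1 and -0.076 m and z of cell_red in the frame of charger below 0.042 m) or (y of cell_green in the frame of charger between -0.1 and -0.076 m and z of cell_green in the frame of charger below 0.042 m) or (y of cell_blue in the frame of charger between -0.1 and -0.076 m and z of cell_blue in the frame of charger below 0.042 m))) or (y of cell_green in the frame of tester between -0.062 and -0.038 m and x of cell_green in the frame of tester between -0.06 and 0.06 m and z of cell_green in the frame of tester below 0.042 m and ((y of cell_red in the frame of charger between 0.038 and 0.062 m and z of cell_red in the frame of charger below 0.042 m) or (y of cell_yellow in the frame of charger between 0.038 and 0.062 m and z of cell_yellow in the frame of charger below 0.042 m) or (y of cell_blue in the frame of charger between 0.038 and 0.062 m and z of cell_blue in the frame of charger below 0.042 m))) or (y of cell_green in the frame of tester between -0.016 and 0.008 m and x of cell_green in the frame of tester between -0.06 and 0.06 m and z of cell_green in the frame of tester below 0.042 m and ((y of cell_red in the frame of charger between -0.008 and 0.016 m and z of cell_red in the frame of charger below 0.042 m) or (y of cell_yellow in the frame of charger between -0.008 and 0.016 m and z of cell_yellow in the frame of charger below 0.042 m) or (y of cell_blue in the frame of charger between -0.008 and 0.016 m and z of cell_blue in the frame of charger below 0.042 m))) or (y of cell_green in the frame of tester between 0.03 and 0.054 m and x of cell_green in the frame of tester between -0.06 and 0.06 m and z of cell_green in the frame of tester below 0.042 m and ((y of cell_red in the frame of charger between -0.054 and -0.03 m and z of cell_red in the frame of charger below 0.042 m) or (y of cell_yellow in the frame of charger between -0.054 and -0.03 m and z of cell_yellow in the frame of charger below 0.042 m) or (y of cell_blue in the frame of charger between -0.054 and -0.03 m and z of cell_blue in the frame of charger below 0.042 m))) or (y of cell_green in the frame of tester between 0.076 and 0.1 m and x of cell_green in the frame of tester between -0.06 and 0.06 m and z of cell_green in the frame of tester below 0.042 m and ((y of cell_red in the frame of charger between -0.1 and -0.076 m and z of cell_red in the frame of charger below 0.042 m) or (y of cell_yellow in the frame of charger between -0.1 and -0.076 m and z of cell_yellow in the frame of charger below 0.042 m) or (y of cell_blue in the frame of charger between -0.1 and -0.076 m and z of cell_blue in the frame of charger below 0.042 m))) or (y of cell_blue in the frame of tester between -0.062 and -0.038 m and x of cell_blue in the frame of tester between -0.06 and 0.06 m and z of cell_blue in the frame of tester below 0.042 m and ((y of cell_red in the frame of charger between 0.038 and 0.062 m and z of cell_red in the frame of charger below 0.042 m) or (y of cell_yellow in the frame of charger between 0.038 and 0.062 m and z of cell_yellow in the frame of charger below 0.042 m) or (y of cell_green in the frame of charger between 0.038 and 0.062 m and z of cell_green in the frame of charger below 0.042 m))) or (y of cell_blue in the frame of tester between -0.016 and 0.008 m and x of cell_blue in the frame of tester between -0.06 and 0.06 m and z of cell_blue in the frame of tester below 0.042 m and ((y of cell_red in the frame of charger between -0.008 and 0.016 m and z of cell_red in the frame of charger below 0.042 m) or (y of cell_yellow in the frame of charger between -0.008 and 0.016 m and z of cell_yellow in the frame of charger below 0.042 m) or (y of cell_green in the frame of charger between -0.008 and 0.016 m and z of cell_green in the frame of charger below 0.042 m))) or (y of cell_blue in the frame of tester between 0.03 and 0.054 m and x of cell_blue in the frame of tester between -0.06 and 0.06 m and z of cell_blue in the frame of tester below 0.042 m and ((y of cell_red in the frame of charger between -0.054 and -0.03 m and z of cell_red in the frame of charger below 0.042 m) or (y of cell_yellow in the frame of charger between -0.054 and -0.03 m and z of cell_yellow in the frame of charger below 0.042 m) or (y of cell_green in the frame of charger between -0.054 and -0.03 m and z of cell_green in the frame of charger below 0.042 m))) or (y of cell_blue in the frame of tester between 0.076 and 0.1 m and x of cell_blue in the frame of tester between -0.06 and 0.06 m and z of cell_blue in the frame of tester below 0.042 m and ((y of cell_red in the frame of charger between -0.1 and -0.076 m and z of cell_red in the frame of charger below 0.042 m) or (y of cell_yellow in the frame of charger between -0.1 and -0.076 m and z of cell_yellow in the frame of charger below 0.042 m) or (y of cell_green in the frame of charger between -0.1 and -0.076 m and z of cell_green in the frame of charger below 0.042 m)))).
It fails at once if a cell touches down on the bench (height (world z) of any of cell_red, cell_yellow, cell_green, cell_blue below 0.018 m).
It fails at once if a cell is dropped (falls free faster than 0.6 m/s, some 2 cm) ((linear speed of cell_red above 0.6 m/s and contact force between the fingers and cell_red below 0.05 N) or (linear speed of cell_yellow above 0.6 m/s and contact force between the fingers and cell_yellow below 0.05 N) or (linear speed of cell_green above 0.6 m/s and contact force between the fingers and cell_green below 0.05 N) or (linear speed of cell_blue above 0.6 m/s and contact force between the fingers and cell_blue below 0.05 N)).
It also fails if it takes over 99 s, if anything falls off the work surface, if the arm or the gripper's body presses on something with over 40 N, if the wrist force passes 120 N, or if a joint passes its speed limit or range.

ROBOT

A 6-joint arm with a two-finger parallel gripper is mounted at the origin on a cart in front of the work surface, level with it; the furniture and walls round the work are solid. World frame = base frame: x ahead of the robot, y to its left, z up, the work surface at z = 0. Lengths are in mm, angles in rad, forces in N, time in s.
With the tool pointing down it reaches from about 275 to 825 mm from the base axis. Payload 5.2 kg.
Tool frame: the origin (TCP) lies at the very end of the fingers, on their centre line; the grasp point (between the pads) lies 19 mm behind it (robot.grasp_offset is the distance from the TCP to the grasp point, in mm); z points along the fingers, y is the line along which they close (so a half turn about z gives the same grasp; the last joint's range is limited). The gripper opens to 93 mm and grips with 3 to 60 N. Pads are 15 mm wide; open, the fingers measure 128 mm over their backs; the gripper's body (75 mm by 188 mm) begins 65 mm behind the grasp point.
Start: joints at [-1.452, 0.259, 1.535, -0, 1.348, -0.203], TCP at [173.972, -521.765, 218.653] pointing down, gripper open.
Joint ranges: [-3.14, 3.14], [-0.91, 2.08], [0.19, 2.58], [-1.22, 4.36], [0.22, 2.71], [-3.12, 3.12]. Speed limits (rad/s): [2.57, 2.57, 3.14, 3.14, 3.14, 3.14].

INTERFACE

Orientations are given as a rotation vector (axis times angle).
In Python, from station import robot gives the robot as it stands. The module is installed in compiled form; this text tells all that it offers.
- The arm moves only by the tool send_rows, never from a script. Its argument "plan" is a list that holds one entry, the list of rows, each a list of 6 numbers: the shift along the world's x, y, z in units of 100 mm (1.0 is 100 mm), then the turn, a rotation vector about the world's x, y, z in units of pi rad (1.0 is pi rad). In form: [[[tx, ty, tz, rx, ry, rz], ...]]. A call has 1 to 12 rows; each row shifts and turns the commanded pose from where the row before left it; what a row does not reach is not made up. A row lasts 1/8 s, in which the tool goes at most 62.5 mm and 10.7 degrees, less where a joint would pass 70% of its speed; a pose out of reach is approached as far as the arm can. A call with a number of a shift or a turn outside -1 to 1 is refused whole. A call with a gripper value outside its range is refused whole. "hand" is the opening, from 0 (shut) to 1 (fully open), set as the call begins (left out, the last holds). The fingers move at their own pace and stop on an object; "squeeze" is the grip in N (left out, the last holds). Time passes only in rows, so rows that do not move let the fingers close. It gives the time, the measured TCP pose, the force, the opening and the grip force at its end, in the units of the state.
- robot.get_obs(): the state, without advancing time (a new reading comes with each control period).
- robot.read_camera(name): name is "scene" or "top" or "wrist"; returns a dict with "color" (400x640x3 uint8, red, green, blue), "fx", "fy", "cx", "cy" (pixels), "k1" (the pictures are not rectified: a ray, as slopes to the right and down, at radius r is drawn at 1 + k1 r^2 times it, then the intrinsics apply), "R" (3x3) and "t" (3): a world point X has camera coordinates R X + t. Camera axes: x right, y down, z forward; pixel columns grow to the right and rows downward; lengths in mm; the calibration is good to about 2 mm. A picture is of the moment at which its call begins. There is no depth.
- robot.job_done(): hands the job in; it is judged then, once.
The state is a dict: "time": time; "joint_positions": joint angles; "qvel": joint speeds; "tau": joint torques, N m; "eef_pos": TCP position; "ee_rot": TCP orientation; "wrist_force": force on the tool from outside, world axes, zero at the start; "torque": the same for the moment, N m; "opening": finger opening in mm; "grip_force": force on a finger pad.
Only numpy, scipy, OpenCV 4.12 (cv2) and the standard library are available. Lean on these libraries where they do the work, as an engineer would, in place of code of your own. Each camera call takes 0.05 s, during which the arm holds its last target. There are 200 camera calls.

## Working session

There is one attempt and no reset: what is moved stays moved. The work goes in short steps, Python scripts to look and compute and a tool call to move; the robot and the scene stay as the last step left them, time stands still between calls to the robot, and variables do not carry over. Pictures are saved under pics/ and viewed, at most 14 in all, crops included, and the job is handed in when it is done.

Besides the shell and the picture viewer there is one more tool, called after "Request:" in YAML: its name, and indented under it one key for each argument. send_rows: Moves the arm, as the interface text tells. Its arguments: {"type":"object","properties":{"plan":{"type":"array"},"hand":{"type":"number"},"squeeze":{"type":"number"}},"required":["plan"]}

```bash
mkdir -p pics; python3 - <<'E'
from station import robot
import cv2
o=robot.get_obs(); print(o)
for n in ("top","scene"):
    c=robot.read_camera(n); cv2.imwrite(f"pics/{n}0.png",c["color"][:,:,::-1]); print(n,c["fx"],c["k1"],c["R"],c["t"])
E
```

```text
{'time': 0.0, 'joint_positions': array([-1.45184252e+00,  2.59334199e-01,  1.53608945e+00, -4.30272083e-05,
        1.34798753e+00, -2.02771421e-01]), 'qvel': array([-0.00054832,  0.00045324,  0.00091335, -0.00043456, -0.00073869,
        0.00030801]), 'tau': array([-9.14304601e-04, -4.37308252e+01, -2.84003592e+01,  7.17713032e-02,
        4.12747229e-02, -1.55425341e-04]), 'eef_pos': array([ 173.86750718, -521.21367344,  217.81989002]), 'ee_rot': array([-3.09923546e+00, -5.02911587e-01, -5.38032135e-05]), 'wrist_force': array([ 0.14119982,  0.25323539, -0.21843537]), 'torque': array([-0.01704085,  0.00598562, -0.02551858]), 'grip_force': 0.0, 'opening': 93.30168787488839}
top 502.5738444805312 -0.04205532598521456 [[ 1.32630115e-02 -9.99911869e-01  5.89446577e-04]
 [-9.85526259e-01 -1.31718295e-02 -1.69010343e-01]
 [ 1.69003212e-01  1.66067104e-03 -9.85614101e-01]] [-143.19210901  491.20875588 1024.57918479]
scene 487.5318494082559 -0.12859546555843754 [[ 0.78596457 -0.61826267 -0.00331207]
 [-0.31024438 -0.3897522  -0.86708803]
 [ 0.53479728  0.68252802 -0.49814393]] [-481.50685556  131.35558213  924.60041447]
```

View pics/top0.png

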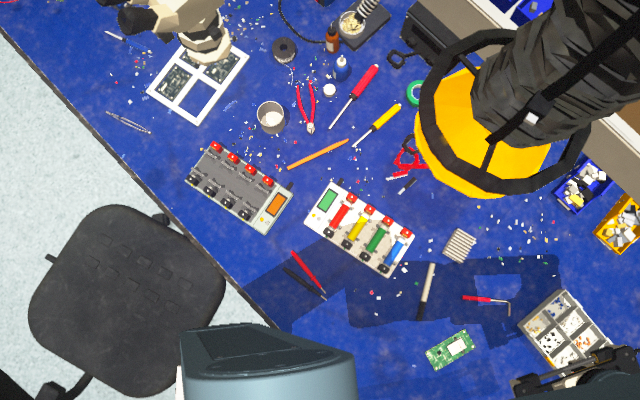

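View pics/scene0.png

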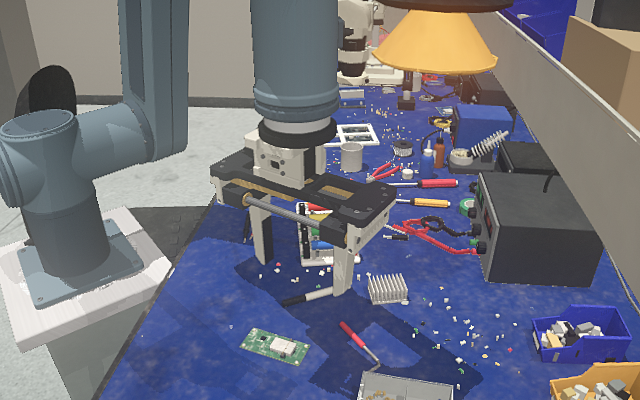

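```bash
cat > h.py <<'E'
import numpy as np,cv2
from station import robot
def ray(c,uv):
    x=np.array([(uv[0]-c["cx"])/c["fx"],(uv[1]-c["cy"])/c["fy"]]); p=x.copy()
    for _ in range(20): p=x/(1+c["k1"]*(p@p))
    R=np.array(c["R"]);return -R.T@np.array(c["t"]), R.T@np.array([p[0],p[1],1])
def onz(c,uv,z):
    o,d=ray(c,uv); return (o+d*(z-o[2])/d[2])
def proj(c,X):
    q=np.array(c["R"])@np.array(X)+np.array(c["t"]); p=q[:2]/q[2]; p=p*(1+c["k1"]*(p@p))
    return np.array([c["cx"]+c["fx"]*p[0],c["cy"]+c["fy"]*p[1]])
def blobs(mask,amin=15):
    n,l,s,ce=cv2.connectedComponentsWithStats(mask.astype(np.uint8)); return [(tuple(ce[i].round(2)),int(s[i,4])) for i in range(1,n) if s[i,4]>=amin]
E
python3 - <<'E'
from h import *
c=robot.read_camera("top"); im=c["color"]; hsv=cv2.cvtColor(im,cv2.COLOR_RGB2HSV).astype(int)
H,S,V=hsv[...,0],hsv[...,1],hsv[...,2]
roi=np.zeros(H.shape,bool); roi[130:285,175:420]=1
for n,m in dict(red=((H<6)|(H>174))&(S>150)&(V>90),yel=(H>20)&(H<33)&(S>150)&(V>100),grn=(H>45)&(H<85)&(S>120),blu=(H>95)&(H<118)&(S>120)&(V>170),blk=(V<50),orange=(H>6)&(H<20)&(S>150)&(V>150)).items():
    for b in blobs(m&roi): print(n,b,onz(c,b[0],40).round(1))
cv2.imwrite("pics/crop.png",cv2.resize(im[130:285,180:420,::-1],None,fx=3.3,fy=3.3,interpolation=cv2.INTER_CUBIC))
E
```

```text
red ((np.float64(216.52), np.float64(146.46)), 69) [615.6  88.5  40. ]
red ((np.float64(405.52), np.float64(164.21)), 259) [ 581.4 -321.3   40. ]
red ((np.float64(233.48), np.float64(157.71)), 66) [590.8  50.5  40. ]
red ((np.float64(250.55), np.float64(168.91)), 66) [566.4  12.5  40. ]
red ((np.float64(267.87), np.float64(180.48)), 61) [541.4 -25.6  40. ]
red ((np.float64(351.22), np.float64(196.96)), 55) [ 507.9 -204.3   40. ]
red ((np.float64(338.78), np.float64(216.1)), 201) [ 466.4 -178.    40. ]
red ((np.float64(369.51), np.float64(208.58)), 53) [ 483.4 -243.2   40. ]
red ((np.float64(387.45), np.float64(220.3)), 53) [ 458.7 -281.1   40. ]
red ((np.float64(405.88), np.float64(231.88)), 52) [ 434.6 -319.8   40. ]
red ((np.float64(304.33), np.float64(267.27)), 166) [ 357.8 -107.1   40. ]
yel ((np.float64(417.33), np.float64(138.02)), 81) [ 640.5 -348.2   40. ]
yel ((np.float64(312.18), np.float64(155.79)), 39) [ 597.3 -119.7   40. ]
yel ((np.float64(293.95), np.float64(164.55)), 22) [577.3 -80.7  40. ]
yel ((np.float64(356.93), np.float64(228.01)), 211) [ 441.5 -216.5   40. ]
grn
[... 261 characters left out ...]
), 8844) [ 584.5 -102.9   40. ]
blu ((np.float64(226.63), np.float64(238.12)), 4736) [416.4  57.5  40. ]
blu ((np.float64(296.84), np.float64(237.57)), 772) [419.6 -90.2  40. ]
blu ((np.float64(413.48), np.float64(246.47)), 304) [ 404.  -335.3   40. ]
blu ((np.float64(393.84), np.float64(252.34)), 165) [ 391.2 -293.9   40. ]
blk ((np.float64(223.88), np.float64(280.88)), 17) [327.3  59.4  40. ]
orange ((np.float64(338.86), np.float64(144.82)), 22) [ 622.6 -177.2   40. ]
orange ((np.float64(320.06), np.float64(153.94)), 18) [ 601.6 -136.7   40. ]
orange ((np.float64(302.59), np.float64(162.18)), 17) [582.8 -99.2  40. ]
orange ((np.float64(275.64), np.float64(203.96)), 192) [490.6 -43.7  40. ]
```

View pics/crop.png

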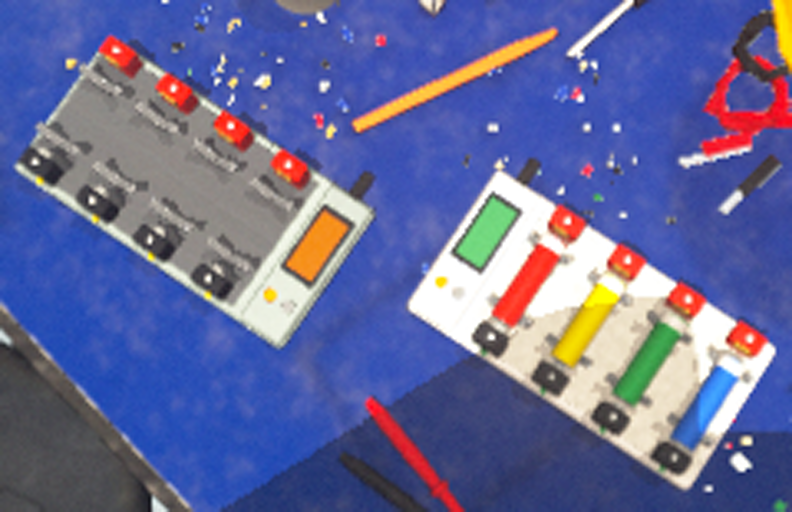

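```bash
python3 - <<'E'
from h import *
c=robot.read_camera("top"); s=robot.read_camera("scene"); im=c["color"].astype(int)
m=(im.max(2)<62); roi=np.zeros(m.shape,bool)
for p in [(192.5,179),(210,191),(227.5,203),(244.5,214.5),(329,232.5),(346.5,244.5),(365.5,256.5),(384,268.5)]:
    u,v=p; r=np.zeros_like(roi); r[int(v)-6:int(v)+7,int(u)-6:int(u)+7]=1
    print(p,[(b,onz(c,b[0],40).round(1)) for b in blobs(m&r)])
# lamp triangulation: shade rim leftmost/lower rim guess
for a,b in [((480,130),(435,45)),((470,195),(375,60)),((415,135),(400,20)),((555,150),(497,65))]:
    o1,d1=ray(c,a);o2,d2=ray(s,b);d1/=np.linalg.norm(d1);d2/=np.linalg.norm(d2)
    A=np.stack([d1,-d2],1);k=np.linalg.lstsq(A,o2-o1,rcond=None)[0];P,Q=o1+d1*k[0],o2+d2*k[1];print((P+Q)/2,np.linalg.norm(P-Q))
print(ray(c,(320,200))[0])
E
```

```text
(192.5, 179) [(((np.float64(195.63), np.float64(182.37)), 19), array([535.3, 129.6,  40. ]))]
(210, 191) [(((np.float64(213.0), np.float64(193.83)), 18), array([510.8,  90.9,  40. ]))]
(227.5, 203) []
(244.5, 214.5) []
(329, 232.5) []
(346.5, 244.5) []
(365.5, 256.5) []
(384, 268.5) [(((np.float64(380.88), np.float64(268.81)), 16), array([ 356.6, -266.5,   40. ]))]
[ 545.90687242 -371.47163791  397.31265446] 7.789199362788973
[ 445.27434682 -350.1140425   386.60417902] 9.068978504997666
[ 539.69965874 -281.12081616  420.28988218] 33.380824416782396
[ 526.02620303 -492.11704144  390.38486054] 26.48089984489579
[ 312.84111315 -138.41086029 1092.94345669]
```

Request:
send_rows:
  plan:
    - [[0.296,0.341,-0.088,0,0,-0.047],[0.296,0.341,-0.088,0,0,-0.047],[0.296,0.341,-0.088,0,0,-0.047],[0.296,0.341,-0.088,0,0,-0.047],[0.296,0.341,-0.088,0,0,-0.047],[0.296,0.341,-0.088,0,0,-0.047],[0.296,0.341,-0.088,0,0,0],[0.296,0.341,-0.088,0,0,0],[0.296,0.341,-0.088,0,0,0],[0.296,0.341,-0.088,0,0,0],[0,0,0,0,0,0],[0,0,0,0,0,0]]
  hand: 0.3
  squeeze: 15

```text
time: 1.75
eef_pos: [469.7, -181.0, 130.6]
ee_rot: [3.017, -0.873, -0.001]
wrist_force: [-0.3, 0.4, -0.4]
opening: 27.7
grip_force: 0.0
```

```bash
python3 - <<'E'
from h import *
from scipy.spatial.transform import Rotation as Ro
o=robot.get_obs(); print(o["eef_pos"],o["opening"],Ro.from_rotvec(o["ee_rot"]).as_matrix().round(3),o["joint_positions"].round(2))
c=robot.read_camera("wrist"); cv2.imwrite("pics/w1.png",c["color"][:,:,::-1]); 
for i in range(4):
    p=np.array([[469.5,-180],[444.6,-218.5],[420.7,-257.3],[394.3,-295.9]][i]); print(proj(c,[*p,36]).round(0))
E
```

```text
[ 469.71801678 -180.98650353  130.61325206] 27.701955307912616 [[ 0.846 -0.534 -0.001]
 [-0.534 -0.846 -0.   ]
 [-0.     0.001 -1.   ]] [-0.59  0.26  1.77 -0.    1.12  1.54]
[319. 203.]
[374. 203.]
[427. 203.]
[480. 204.]
```

View pics/w1.png

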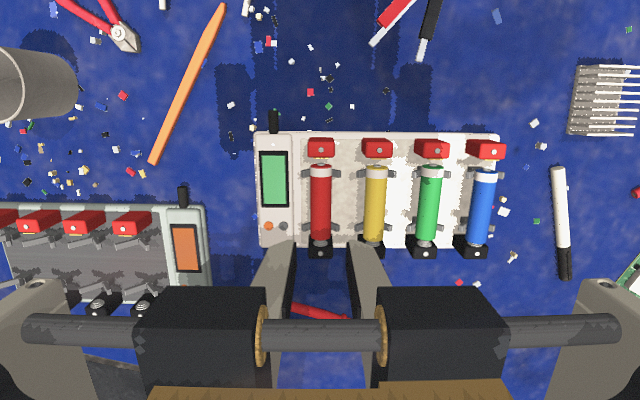

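```bash
python3 - <<'E'
from h import *
c=robot.read_camera("wrist"); im=c["color"]; hsv=cv2.cvtColor(im,cv2.COLOR_RGB2HSV).astype(int)
H,S,V=hsv[...,0],hsv[...,1],hsv[...,2]
roi=np.zeros(H.shape,bool); roi[130:270,300:510]=1; roi[200:250,0:160]=1
for n,m in dict(red=((H<6)|(H>174))&(S>150)&(V>90),yel=(H>20)&(H<33)&(S>110)&(V>80),grn=(H>45)&(H<85)&(S>120),blu=(H>95)&(H<118)&(S>120)&(V>150)).items():
    m=m&roi; k,l,s,ce=cv2.connectedComponentsWithStats(m.astype(np.uint8))
    for i in range(1,k):
        if s[i,4]>60:
            x,y,w,h,a=s[i]; print(n,s[i],[onz(c,p,45 if h>45 else 42).round(1)[:2] for p in (ce[i],(x+w/2,y),(x+w/2,y+h))])
E
```

```text
red [307 138  27  19 466] [array([ 509.4, -206.4]), array([ 515.1, -210.5]), array([ 502.5, -202.5])]
red [361 138  31  20 521] [array([ 485.4, -243.4]), array([ 491.8, -247.4]), array([ 478.1, -239.6])]
red [413 139  36  19 568] [array([ 462.3, -279.9]), array([ 468.4, -283.4]), array([ 455. , -276.6])]
red [465 140  41  19 626] [array([ 438.7, -316.8]), array([ 444.7, -320.3]), array([ 430.7, -314. ])]
red [ 310  176   21   64 1253] [array([ 468. , -179.9]), array([ 490.1, -194.7]), array([ 443.2, -165. ])]
red [  0 210  61  23 973] [array([594.5,  44.1]), array([600.5,  36.2]), array([585.5,  53.4])]
red [ 62 211  43  23 715] [array([565.7,   1.2]), array([573. ,  -5.9]), array([557.5,   9.9])]
red [112 212  40  23 684] [array([541.9, -35. ]), array([549. , -42.4]), array([533.1, -27.7])]
yel [366 165  21   5  64] [array([ 471.6, -235.4]), array([ 473.2, -236.8]), array([ 469.7, -234.8])]
yel [ 362  178   25   64 1270] [array([ 443.1, -216.6]), array([ 465.7, -230.2]), array([ 417. , -202.7])]
grn [ 415  177   27   64 1250] [array([ 420.3, -254.7]), array([ 443.3, -267.3]), array([ 392.9, -242.2])]
blu [ 396  130  114  140 3773] [array([ 382. , -284.2]), array([ 466.4, -300.4]), array([ 355.6, -248.3])]
```

Request:
send_rows:
  plan:
    - [[0,0,-0.25,0,0,0],[0,0,-0.25,0,0,0],[0,0,-0.2,0,0,0],[0,0,-0.2,0,0,0],[0,0,-0.13,0,0,0],[0,0,-0.1,0,0,0],[0,0,0,0,0,0],[0,0,0,0,0,0]]

```text
time: 2.85
eef_pos: [470.4, -181.1, 18.2]
ee_rot: [3.017, -0.874, 0.001]
wrist_force: [-0.4, -0.2, 0.7]
opening: 27.8
grip_force: 0.0
```

Request:
send_rows:
  plan:
    - [[0,0,0,0,0,0],[0,0,0,0,0,0],[0,0,0,0,0,0],[0,0,0,0,0,0],[0,0,0,0,0,0]]
  hand: 0
  squeeze: 15

```text
time: 3.48
eef_pos: [470.4, -181.0, 18.1]
ee_rot: [3.017, -0.874, 0.002]
wrist_force: [-0.1, 0.8, 6.2]
opening: 17.6
grip_force: 15.0
```

Request:
send_rows:
  plan:
    - [[0,0,0.1,0,0,0],[0,0,0.2,0,0,0],[0,0,0.2,0,0,0],[0,0,0.2,0,0,0],[0,0,0.2,0,0,0],[0,0,0,0,0,0]]

```text
time: 4.22
eef_pos: [470.8, -181.3, 109.1]
ee_rot: [3.017, -0.874, 0.005]
wrist_force: [0.7, 0.3, -2.1]
opening: 17.6
grip_force: 15.0
```

Request:
send_rows:
  plan:
    - [[0.067,0.36,0,0,0,-0.004],[0.067,0.36,0,0,0,0],[0.067,0.36,0,0,0,0],[0.067,0.36,0,0,0,0],[0.067,0.36,0,0,0,0],[0,0,0,0,0,0],[0,0,0,0,0,0]]

```text
time: 5.1
eef_pos: [502.9, -0.9, 106.9]
ee_rot: [3.012, -0.892, -0.002]
wrist_force: [-0.4, -0.6, -1.6]
opening: 17.8
grip_force: 15.0
```

```bash
python3 - <<'E'
from h import *
c=robot.read_camera("wrist"); im=c["color"]; cv2.imwrite("pics/w2.png",im[:,:,::-1]);hsv=cv2.cvtColor(im,cv2.COLOR_RGB2HSV).astype(int)
H,S,V=hsv[...,0],hsv[...,1],hsv[...,2]
m=((H<6)|(H>174))&(S>150)&(V>90)
k,l,s,ce=cv2.connectedComponentsWithStats(m.astype(np.uint8))
for i in range(1,k):
    if s[i,4]>60:
        x,y,w,h,a=s[i]; print(s[i],[onz(c,p,42).round(1)[:2] for p in (ce[i],(x+w/2,y),(x+w/2,y+h))])
for p in [(503.5,-1),(528.5,37.3),(553,75.2),(578,113.2)]: print(proj(c,[*p,36]).round(0))
print(robot.get_obs()["eef_pos"],robot.get_obs()["ee_rot"])
E
```

```text
[529  45  52  22 578] [array([ 509.1, -201.5]), array([ 517.8, -199.7]), array([ 504.6, -194.2])]
[584  48  56  22 566] [array([ 484.6, -239.4]), array([ 494.7, -235.8]), array([ 480.8, -230.7])]
[116 141  45  22 592] [array([617. ,  86.8]), array([620.4,  78.4]), array([608.4,  89.4])]
[177 141  39  21 581] [array([592.6,  49.2]), array([596.9,  43. ]), array([585.1,  52.6])]
[239 140  35  22 615] [array([568.2,  11.6]), array([573.8,   6.7]), array([561.1,  16. ])]
[303 140  31  22 603] [array([544. , -25.5]), array([549.9, -30. ]), array([536.7, -21.4])]
[304 207  35  13 264] [array([502.4,  -1.5]), array([506.9,  -4.7]), array([498.1,   1. ])]
[ 304  231   35   88 2835] [array([458.5,  27.4]), array([490.5,   5.9]), array([422.3,  50.1])]
[456 249  94  32 920] [array([ 385.8, -100. ]), array([ 397.8, -107.2]), array([370.1, -95.8])]
[320. 210.]
[261. 210.]
[203. 210.]
[146. 210.]
[503.04473587  -1.36017349 107.10020646] [ 3.01136087e+00 -8.93712505e-01 -1.53893025e-03]
```

View pics/w2.png

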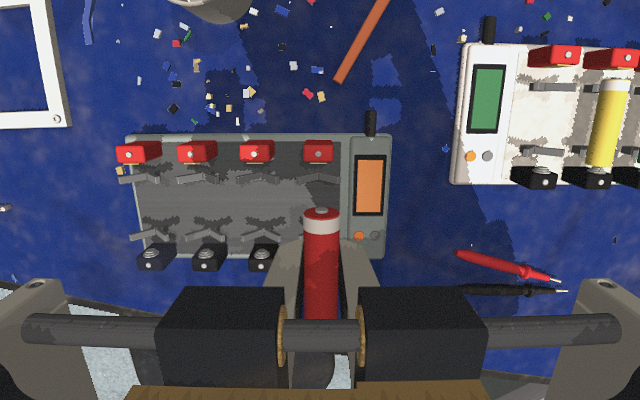

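```bash
python3 - <<'E'
from h import *
c=robot.read_camera("wrist"); o=robot.get_obs()["eef_pos"]; x=np.array([.839,-.545])
for z in (126,135): 
  for l in (25.5,32.5): print(z,l,proj(c,[*(o[:2]+l*x),z]).round(1))
im=c["color"]; print(im[200:240:2,321])
E
```

```text
126 25.5 [320.2 223. ]
126 32.5 [320.2 209.4]
135 25.5 [320.2 230.2]
135 32.5 [320.2 215.9]
[[ 68  67  69]
 [ 71  72  72]
 [ 66  66  63]
 [ 69  57  57]
 [ 98  96  94]
 [108 105 101]
 [141 139 132]
 [107  30  28]
 [113  38  38]
 [138  40  38]
 [167 118 111]
 [199 188 176]
 [195 185 173]
 [200 189 178]
 [198 185 176]
 [197 184 176]
 [195 186 176]
 [186 142 135]
 [167  52  49]
 [163  47  44]]
```

Request:
send_rows:
  plan:
    - [[0.01,0,-0.2,0,0,0],[0.005,0,-0.2,0,0,0],[0,0,-0.2,0,0,0],[0,0,-0.12,0,0,0],[0,0,-0.1,0,0,0],[0,0,-0.07,0,0,0],[0,0,0,0,0,0],[0,0,0,0,0,0]]

```text
time: 6.2
eef_pos: [505.1, -0.8, 18.9]
ee_rot: [3.012, -0.893, 0.001]
wrist_force: [-0.7, -0.1, -0.9]
opening: 17.1
grip_force: 15.0
```

Request:
send_rows:
  plan:
    - [[0,0,0,0,0,0],[0,0,0,0,0,0],[0,0,0,0,0,0],[0,0,0,0,0,0]]
  hand: 0.3

```text
time: 6.7
eef_pos: [505.0, -0.8, 18.7]
ee_rot: [-3.012, 0.893, 0.0]
wrist_force: [-0.2, 0.5, -0.5]
opening: 27.7
grip_force: 0.0
```

Request:
send_rows:
  plan:
    - [[0,0,0.15,0,0,0],[0,0,0.25,0,0,0],[0,0,0.25,0,0,0],[0,0,0.24,0,0,0],[0,0,0,0,0,0]]

```text
time: 7.32
eef_pos: [506.7, -1.1, 110.2]
ee_rot: [-3.012, 0.893, -0.008]
wrist_force: [0.3, 0.2, -0.2]
opening: 28.1
grip_force: 0.0
```

```bash
python3 - <<'E'
from h import *
c=robot.read_camera("wrist"); cv2.imwrite("pics/w3.png",c["color"][120:400,100:420,::-1])
for l,z in ((25.5,45),(32.5,36)):print(proj(c,[504.4+.839*l,-.7-.545*l,z]))
E
```

```text
[321.65835895 184.17733699]
[321.6575479  172.21938136]
```

View pics/w3.png

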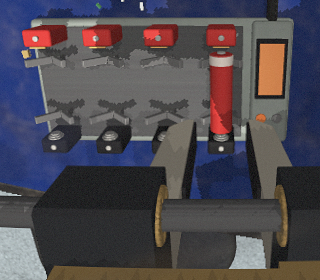

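Request:
send_rows:
  plan:
    - [[-0.119,-0.435,0,0,0,0.004],[-0.119,-0.435,0,0,0,0],[-0.119,-0.435,0,0,0,0],[-0.119,-0.435,0,0,0,0],[-0.119,-0.435,0,0,0,0],[0,0,0,0,0,0],[0,0,-0.25,0,0,0],[0,0,-0.25,0,0,0],[0,0,-0.2,0,0,0],[0,0,-0.2,0,0,0],[0,0,0,0,0,0],[0,0,0,0,0,0]]

```text
time: 8.88
eef_pos: [445.6, -217.7, 17.8]
ee_rot: [-3.017, 0.874, 0.0]
wrist_force: [-0.3, 0.2, -1.1]
opening: 27.8
grip_force: 0.0
```

Request:
send_rows:
  plan:
    - [[0,0,0,0,0,0],[0,0,0,0,0,0],[0,0,0,0,0,0],[0,0,0,0,0,0],[0,0,0,0,0,0]]
  hand: 0

```text
time: 9.5
eef_pos: [445.5, -219.4, 18.5]
ee_rot: [3.016, -0.874, 0.002]
wrist_force: [-3.0, -3.6, 3.8]
opening: 17.4
grip_force: 15.0
```

Request:
send_rows:
  plan:
    - [[0,0,0.1,0,0,0],[0,0,0.2,0,0,0],[0,0,0.2,0,0,0],[0,0,0.2,0,0,0],[0,0,0.2,0,0,0],[0.141,0.425,0,0,0,-0.004],[0.141,0.425,0,0,0,0],[0.141,0.425,0,0,0,0],[0.141,0.425,0,0,0,0],[0.141,0.425,0,0,0,0],[0.141,0.425,0,0,0,0],[0,0,0,0,0,0]]

```text
time: 11.0
eef_pos: [530.6, 39.8, 108.3]
ee_rot: [-3.013, 0.887, -0.001]
wrist_force: [-1.0, -0.6, -1.6]
opening: 17.5
grip_force: 15.0
```

```bash
cat > chk.py <<'E'
from h import *
import sys
o=robot.get_obs();print(o["eef_pos"],o["ee_rot"],o["opening"],o["grip_force"])
c=robot.read_camera("wrist"); o=o["eef_pos"]; x=np.array([.839,-.545])
for l in (25.5,32.5): print(l,proj(c,[*(o[:2]+l*x),o[2]+28]).round(1))
cv2.imwrite(sys.argv[1],c["color"][100:330,40:420,::-1]); print(c["color"][206:250:2,321].tolist())
E
python3 chk.py pics/w4.png
```

```text
[530.61379099  39.79995741 108.33293874] [-3.01251968e+00  8.86736591e-01 -1.21900294e-03] 17.525992270434678 14.999818056821823
25.5 [320.1 230.7]
32.5 [320.1 216.4]
[[99, 99, 100], [90, 81, 54], [89, 88, 84], [127, 124, 119], [125, 121, 117], [119, 104, 48], [118, 101, 49], [188, 163, 75], [187, 176, 170], [186, 176, 166], [184, 173, 163], [187, 174, 165], [183, 172, 162], [184, 175, 164], [183, 172, 161], [177, 151, 64], [177, 151, 68], [178, 154, 71], [176, 151, 68], [176, 151, 67], [174, 148, 65], [177, 151, 68]]
```

View pics/w4.png

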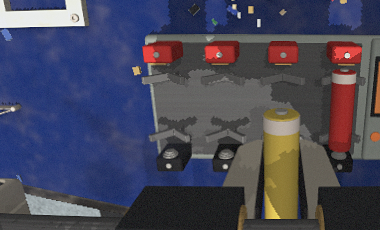

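Request:
send_rows:
  plan:
    - [[0.01,-0.01,0,0,0,0],[0,0,0,0,0,0],[0,0,-0.2,0,0,0],[0,0,-0.2,0,0,0],[0,0,-0.2,0,0,0],[0,0,-0.12,0,0,0],[0,0,-0.1,0,0,0],[0,0,-0.07,0,0,0],[0,0,0,0,0,0],[0,0,0,0,0,0]]

```text
time: 12.3
eef_pos: [531.8, 35.9, 19.1]
ee_rot: [-3.011, 0.893, -0.002]
wrist_force: [0.9, 3.0, 0.2]
opening: 17.2
grip_force: 15.0
```

Request:
send_rows:
  plan:
    - [[0,0,0,0,0,0],[0,0,0,0,0,0],[0,0,0,0,0,0],[0,0,0,0,0,0],[0,0,0.15,0,0,0],[0,0,0.25,0,0,0],[0,0,0.25,0,0,0],[0,0,0.24,0,0,0],[0,0,0,0,0,0]]
  hand: 0.3

```text
time: 13.42
eef_pos: [532.9, 35.5, 110.4]
ee_rot: [-3.011, 0.893, -0.009]
wrist_force: [-0.3, 0.2, 0.1]
opening: 27.9
grip_force: 0.0
```

Request:
send_rows:
  plan:
    - [[-0.156,-0.419,0,0,0,0.004],[-0.156,-0.419,0,0,0,0],[-0.156,-0.419,0,0,0,0],[-0.156,-0.419,0,0,0,0],[-0.156,-0.419,0,0,0,0],[-0.156,-0.419,0,0,0,0],[-0.156,-0.419,0,0,0,0],[0,0,0,0,0,0],[0,0,0,0,0,0]]

```text
time: 14.55
eef_pos: [421.4, -256.9, 107.0]
ee_rot: [-3.016, 0.876, 0.002]
wrist_force: [0.6, 0.7, 0.4]
opening: 27.8
grip_force: 0.0
```

```bash
python3 - <<'E'
from h import *
c=robot.read_camera("wrist"); cv2.imwrite("pics/w5.png",c["color"][:,:,::-1]);print(robot.get_obs()["eef_pos"])
print([proj(c,[*p,45]).round(0) for p in ((422,-257),(396,-296))])
E
```

```text
[ 421.65555095 -256.44594905  107.09173921]
[array([320., 214.]), array([383., 216.])]
```

View pics/w5.png

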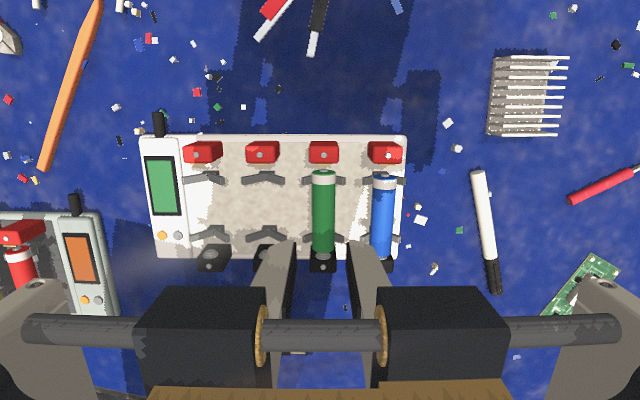

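Request:
send_rows:
  plan:
    - [[-0.008,-0.013,-0.25,0,0,0],[0,0,-0.25,0,0,0],[0,0,-0.2,0,0,0],[0,0,-0.12,0,0,0],[0,0,-0.08,0,0,0],[0,0,0,0,0,0],[0,0,0,0,0,0]]

```text
time: 15.48
eef_pos: [421.5, -259.1, 18.2]
ee_rot: [3.017, -0.874, 0.002]
wrist_force: [0.4, -0.7, -0.7]
opening: 27.7
grip_force: 0.0
```

Request:
send_rows:
  plan:
    - [[0,0,0,0,0,0],[0,0,0,0,0,0],[0,0,0,0,0,0],[0,0,0,0,0,0],[0,0,0,0,0,0],[0,0,0.1,0,0,0],[0,0,0.2,0,0,0],[0,0,0.2,0,0,0],[0,0,0.2,0,0,0],[0,0,0.2,0,0,0]]
  hand: 0

```text
time: 16.73
eef_pos: [420.6, -258.9, 108.5]
ee_rot: [3.017, -0.874, -0.001]
wrist_force: [0.1, 0.5, -1.0]
opening: 17.2
grip_force: 15.0
```

Request:
send_rows:
  plan:
    - [[0.168,0.4155,0,0,0,-0.004],[0.168,0.4155,0,0,0,0],[0.168,0.4155,0,0,0,0],[0.168,0.4155,0,0,0,0],[0.168,0.4155,0,0,0,0],[0.168,0.4155,0,0,0,0],[0.168,0.4155,0,0,0,0],[0.168,0.4155,0,0,0,0],[0,0,0,0,0,0],[0,0,0,0,0,0],[0,0,0,0,0,0]]

```text
time: 18.1
eef_pos: [555.0, 72.4, 107.6]
ee_rot: [3.011, -0.895, -0.001]
wrist_force: [0.9, 0.7, 0.2]
opening: 17.6
grip_force: 15.0
```

```bash
python3 chk.py pics/w6.png
```

```text
[555.01813012  72.38392523 107.64125294] [ 3.01083867e+00 -8.95115071e-01 -6.80227236e-04] 17.591077731538743 14.998423755168915
25.5 [319.8 230.8]
32.5 [319.8 216.5]
[[100, 100, 100], [67, 81, 69], [92, 91, 87], [101, 98, 95], [131, 128, 121], [28, 69, 34], [38, 74, 44], [47, 107, 63], [180, 166, 159], [185, 174, 164], [184, 175, 163], [185, 174, 165], [184, 175, 165], [185, 174, 164], [186, 174, 164], [66, 118, 75], [54, 111, 64], [53, 107, 64], [53, 111, 66], [50, 107, 60], [55, 110, 64], [50, 107, 59]]
```

View pics/w6.png

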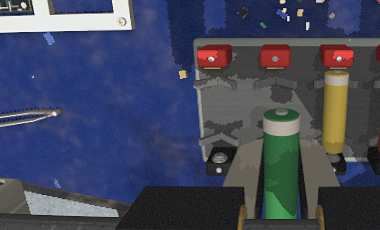

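Request:
send_rows:
  plan:
    - [[0.01,0.015,-0.2,0,0,0],[0,0,-0.2,0,0,0],[0,0,-0.2,0,0,0],[0,0,-0.12,0,0,0],[0,0,-0.1,0,0,0],[0,0,-0.07,0,0,0],[0,0,0,0,0,0],[0,0,0,0,0,0]]

```text
time: 19.15
eef_pos: [556.8, 75.0, 19.0]
ee_rot: [-3.012, 0.893, -0.001]
wrist_force: [0.2, 0.5, -0.3]
opening: 17.7
grip_force: 15.0
```

Request:
send_rows:
  plan:
    - [[0,0,0,0,0,0],[0,0,0,0,0,0],[0,0,0,0,0,0],[0,0,0,0,0,0],[0,0,0.15,0,0,0],[0,0,0.25,0,0,0],[0,0,0.25,0,0,0],[0,0,0.24,0,0,0],[0,0,0,0,0,0]]
  hand: 0.3

```text
time: 20.27
eef_pos: [558.3, 75.0, 110.5]
ee_rot: [-3.011, 0.893, -0.009]
wrist_force: [-0.3, 1.1, -0.3]
opening: 27.9
grip_force: 0.0
```

Request:
send_rows:
  plan:
    - [[-0.178,-0.414,0,0,0,0.004],[-0.178,-0.414,0,0,0,0],[-0.178,-0.414,0,0,0,0],[-0.178,-0.414,0,0,0,0],[-0.178,-0.414,0,0,0,0],[-0.178,-0.414,0,0,0,0],[-0.178,-0.414,0,0,0,0],[-0.178,-0.414,0,0,0,0],[-0.178,-0.414,0,0,0,0],[0,0,0,0,0,0],[0,0,0,0,0,0],[0,0,0,0,0,0]]

```text
time: 21.78
eef_pos: [396.5, -296.3, 107.3]
ee_rot: [-3.017, 0.872, 0.001]
wrist_force: [0.3, 1.0, 0.7]
opening: 28.0
grip_force: 0.0
```

```bash
python3 chk.py pics/w7.png
```

```text
[ 396.46530973 -296.25441763  107.33488918] [-3.01728972e+00  8.72268534e-01  1.04682519e-03] 28.004792641486883 0.0
25.5 [320.7 230.8]
32.5 [320.9 216.5]
[[59, 96, 166], [48, 87, 161], [55, 95, 165], [53, 90, 164], [49, 89, 160], [55, 91, 163], [49, 89, 160], [53, 91, 163], [55, 93, 165], [52, 92, 164], [51, 90, 162], [54, 91, 163], [57, 95, 165], [47, 77, 138], [47, 76, 133], [47, 78, 132], [41, 72, 130], [44, 74, 130], [40, 71, 131], [46, 75, 132], [42, 72, 130], [44, 76, 133]]
```

View pics/w7.png

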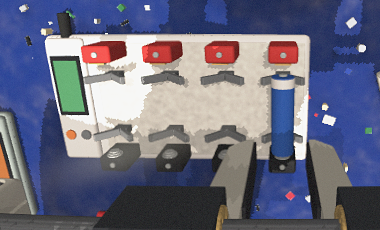

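Request:
send_rows:
  plan:
    - [[-0.005,-0.007,-0.25,0,0,0],[0,0,-0.25,0,0,0],[0,0,-0.2,0,0,0],[0,0,-0.12,0,0,0],[0,0,-0.08,0,0,0],[0,0,0,0,0,0],[0,0,0,0,0,0]]

```text
time: 22.7
eef_pos: [396.2, -298.6, 18.2]
ee_rot: [3.017, -0.874, 0.002]
wrist_force: [-0.1, -0.5, -0.2]
opening: 27.9
grip_force: 0.0
```

Request:
send_rows:
  plan:
    - [[0,0,0,0,0,0],[0,0,0,0,0,0],[0,0,0,0,0,0],[0,0,0,0,0,0],[0,0,0,0,0,0],[0,0,0.1,0,0,0],[0,0,0.2,0,0,0],[0,0,0.2,0,0,0],[0,0,0.2,0,0,0],[0,0,0.2,0,0,0]]
  hand: 0

```text
time: 23.95
eef_pos: [395.6, -298.6, 109.0]
ee_rot: [3.017, -0.874, 0.001]
wrist_force: [0.5, -0.3, -0.8]
opening: 17.5
grip_force: 15.0
```

Request:
send_rows:
  plan:
    - [[0.1855,0.4115,0,0,0,-0.004],[0.1855,0.4115,0,0,0,0],[0.1855,0.4115,0,0,0,0],[0.1855,0.4115,0,0,0,0],[0.1855,0.4115,0,0,0,0],[0.1855,0.4115,0,0,0,0],[0.1855,0.4115,0,0,0,0],[0.1855,0.4115,0,0,0,0],[0.1855,0.4115,0,0,0,0],[0.1855,0.4115,0,0,0,0],[0,0,0,0,0,0],[0,0,0,0,0,0]]

```text
time: 25.45
eef_pos: [580.9, 112.8, 107.8]
ee_rot: [3.011, -0.892, -0.0]
wrist_force: [0.3, -1.9, -1.0]
opening: 17.5
grip_force: 15.0
```

```bash
python3 chk.py pics/w8.png
```

```text
[580.91286954 112.76738067 107.79241604] [ 3.01138969e+00 -8.92189507e-01 -2.45490506e-04] 17.463518111139663 14.999428689479828
25.5 [320.  230.7]
32.5 [320.  216.4]
[[82, 84, 81], [136, 136, 131], [130, 130, 126], [133, 131, 131], [80, 93, 117], [119, 114, 109], [124, 122, 118], [174, 172, 163], [27, 54, 107], [35, 63, 112], [45, 77, 132], [127, 134, 169], [229, 222, 212], [227, 218, 209], [226, 219, 208], [228, 221, 212], [227, 220, 210], [229, 222, 211], [179, 180, 191], [50, 89, 164], [49, 90, 164], [55, 95, 167]]
```

View pics/w8.png

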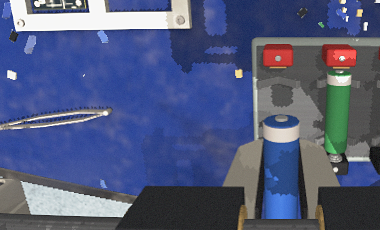

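Request:
send_rows:
  plan:
    - [[0.02,-0.012,-0.2,0,0,0],[0,0,-0.2,0,0,0],[0,0,-0.2,0,0,0],[0,0,-0.12,0,0,0],[0,0,-0.1,0,0,0],[0,0,-0.07,0,0,0],[0,0,0,0,0,0],[0,0,0,0,0,0]]

```text
time: 26.5
eef_pos: [583.9, 112.1, 19.1]
ee_rot: [-3.012, 0.893, -0.002]
wrist_force: [1.4, 1.6, 0.2]
opening: 17.4
grip_force: 15.0
```

Request:
send_rows:
  plan:
    - [[0,0,0,0,0,0],[0,0,0,0,0,0],[0,0,0,0,0,0],[0,0,0,0,0,0],[0,0,0.15,0,0,0],[0,0,0.25,0,0,0],[0,0,0.25,0,0,0],[0,0,0.24,0,0,0],[-0.2,-0.35,0.2,0,0,0],[-0.2,-0.35,0.2,0,0,0],[0,0,0,0,0,0],[0,0,0,0,0,0]]
  hand: 0.3

```text
time: 28.0
eef_pos: [543.6, 42.2, 148.3]
ee_rot: [-3.011, 0.894, -0.002]
wrist_force: [-0.7, 0.1, -0.4]
opening: 27.9
grip_force: 0.0
```

```bash
python3 - <<'E'
from h import *
c=robot.read_camera("wrist"); cv2.imwrite("pics/w9.png",cv2.resize(c["color"][100:330,100:450,::-1],None,fx=2,fy=2))
E
```

```text
(no output)
```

View pics/w9.png

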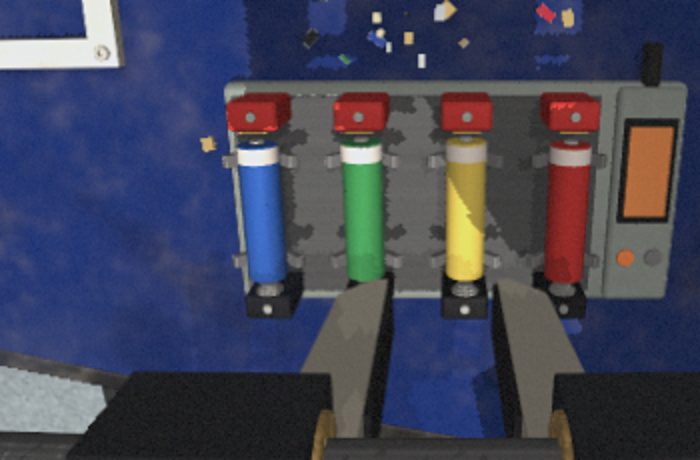

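All four cells are seated in the right bays: red in 1 by the display, then yellow, green and blue. Their plus ends face the red blocks, and the gripper is clear.

```bash
python3 -c "
from station import robot
print(robot.job_done())"
```

```text
the job is handed in; nothing more can be done
None
```

All four cells were moved from the charger to the same-numbered tester bays (red 1, yellow 2, green 3, blue 4), plus ends at the red contacts; the last picture before handing in, at about 28 s, showed them seated and released, but the hand-in returned no verdict.

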